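Release the eccentric lock of a board test jig and push its plug slide home

ROBOT

A 7-joint arm with a two-finger parallel gripper is mounted at the origin on the work surface. World frame = base frame: x ahead of the robot, y to its left, z up, the work surface at z = 0. Lengths are in mm, angles in rad, forces in N, time in s.
With the tool pointing down it reaches from about 350 to 900 mm from the base axis. Payload 19.9 kg.
Tool frame: the origin (TCP) lies at the very end of the fingers, on their centre line; the grasp point (between the pads) lies 19 mm behind it; y points along the fingers, x is the direction in which the jaws open and shut, and the axes are right-handed (so a half turn about y gives the same grasp; the last joint's range is limited). The gripper opens to 85 mm and grips with 20 to 120 N. Pads are 22 mm wide; open, the fingers measure 114 mm over their backs; the gripper's body (76 mm by 85 mm) begins 54 mm behind the grasp point. The pads swing forward as they close: fully open they stand 13 mm farther back than shut.
Start: joints at [-1.143, 0.417, -0.01, 1.614, 0.005, 1.111, -0.053], TCP at [282.929, 557.272, 231.26] pointing down, gripper open.
Joint ranges: [-2.81, 2.81], [-0.39, 2.02], [-1.27, 1.25], [0.06, 2.57], [-1.19, 4.33], [0.19, 2], [-2.82, 2.82]. Speed limits (rad/s): [1.89, 1.89, 2.39, 2.39, 3.01, 3.01, 3.01].

INTERFACE

Orientations are given as [roll, pitch, yaw] about the fixed x, y, z axes, in that order (R = Rz(yaw) Ry(pitch) Rx(roll)).
In Python, from bench import get_state, camera, get_calibration, hand_in gives the robot as it stands.
- The arm moves only by the tool carry_out, never from a script. Its argument "moves" is a list of rows, each a list of 5 numbers: the finger opening in mm, from 0 to 85.4, then the shift along the world's x, y, z in mm, then the turn about the world's z in degrees. A call has 1 to 10 rows; each row is the pose to reach, as a shift and turn from the pose commanded when the call began; what a row does not reach only later rows make up. A row lasts 1/8 s, in which the tool goes at most 62.5 mm and 10.7 degrees, less where a joint would pass 70% of its speed; a pose out of reach is approached as far as the arm can. A call with a gripper value outside its range is refused whole. The fingers move at their own pace and stop on an object; "grip_force" is the grip in N (left out, the last holds). Time passes only in rows, so rows that repeat a pose let the fingers close. It gives the time, the measured TCP pose, the force and the opening at its end, in the units of the state.
- get_state(): the state, without advancing time (a new reading comes with each control period).
- camera(name): name is "scene" or "top"; returns (picture, depth): 400x640x3 uint8, red, green, blue; 400x640 float32, mm along the optical axis (not along the pixel's ray), 0 where there is no reading.
- get_calibration(name): a dict with "mtx" (3x3 intrinsics, pixels), "origin" and "attitude" of the camera in the world. Camera axes: x right, y up, looking along -z (the intrinsics and any distortion apply to the point x, -y, -z); pixel columns grow to the right and rows downward; lengths in mm; the calibration is good to about 2 mm. A picture is of the moment at which its call begins. get_calibration takes no time and is no camera call.
- hand_in(): hands the job in, once; it reports no verdict.
The state is a dict: "time": time; "joint_positions": joint angles; "qvel": joint speeds; "joint_efforts": joint torques, N m; "tool_pos": TCP position; "tool_rot": TCP orientation; "force": force on the tool from outside, world axes, zero at the start; "moment": the same for the moment, N m; "opening": finger opening in mm.
Only numpy, scipy, OpenCV 4.12 (cv2) and the standard library are available. Lean on these libraries where they do the work, as an engineer would, in place of code of your own. Each camera call takes 0.05 s, during which the arm holds its last target. There are 200 camera calls.

TASK

A circuit board lies in the nest of the test jig and must be plugged in for testing. With the fingertips, push the cam's lever round until the low side of the cam faces the slide's roller, then push the slide forward by its thumb tab until its plug is fully home in the board's connector. Push gently and never force the slide against the cam while it still blocks; grip and lift nothing, leave the board lying in its nest and leave the other things on the bench where they are.

Things in the scene. Friction and masses are not known exactly. Their poses are not given: they have to be found in the camera images.
- jig: The board test jig, fixed to the bench. Origin: on the bench under its middle; x is forward (from the thumb tab to the board, the way the slide is pushed), y left, z up. In this frame (mm): base plate x -127 to 135, y -85 to 85, top z 16; slide rails x -111 to 14, y +-40 to 58, top z 39; cam pivot x -35, y 0; nest x 24 to 115, y +-34, rims z 39; terminal box x 116 to 134, y +-55, z 46.
- cam_lever: The steel cam plate (z 19 to 30 mm above the bench) with its hub and hand lever, turning on an upright pivot. Origin: on the pivot axis, 18 mm above the bench. Its negative x axis points along the cam's nose (34 mm from the pivot, at the slide's roller when cam is 0); the lever points 42 degrees clockwise from the nose, seen from above. Turns only, cannot be lifted off.
- cam (a joint): Angle of cam and lever (rad), growing clockwise seen from above, 0 to a stop at 1.75. At the start (0 to 0.2) the cam's nose, 34 mm from the pivot, faces the slide's roller and blocks the slide; from about 1.1 to 1.75 its low side (17 mm radius) faces the roller and the slide is free. Turns stiffly (0.2 N m, about 2 N at the handle) and stays where it is left.
- lever_handle (a point): The lever's upright round black handle, 18 mm diameter, z 50 to 84 mm above the bench, at the end of a flat bar 14 mm wide, z 42 to 50. The point: on the handle's axis, z 66, 100 mm from the pivot. From the jig's forward the lever points 138 degrees to the left (back left) at cam 0 and swings clockwise to 38 degrees (front left) at cam 1.75.
- slide (a joint): How far the slide has been pushed forward (m): 0 fully back, 0.016 at its stop with the plug fully home in the board's connector. While the cam's nose faces the roller it stops at about 0.0015. Needs about 3 N, has no spring, stays where it is left.
- slide_frame: The follower slide: an aluminium frame round the cam, z 18 to 32 mm above the bench, 90 mm wide, with the roller at the rear of its window, the plug head (top z 50) at the front and the thumb tab at its rear end. Origin: at the jig's origin when fully back; x axis forward. Runs in rails and cannot be lifted out.
- push_face (a point): Rear face of the slide's upright thumb tab, the face to push on: an aluminium plate 36 mm wide, 8 mm thick, z 24 to 60 mm above the bench, with ribs across it. The point: centre of the width, z 46, at x -118, y 0 mm in the jig's frame with the slide fully back, straight behind the pivot.
- board: The green circuit board under test, 80 x 56 x 2 mm, 45 g, lying loose in the nest with its black box connector (36 mm wide, 14 mm high) at the near edge, towards the slide. Origin: centre of its underside, at x 70, y 0, z 34 mm in the jig's frame.
- solder_spool: Bystander: spool of solder standing on end, 56 mm diameter, 45 mm high, right of the jig. Origin: centre of its underside.
- tape_roll: Bystander: black tape roll lying flat, 72 mm diameter, 19 mm high, right of the jig. Origin: centre of its underside.
- screwdriver: Bystander: screwdriver, 170 mm long, lying left of the jig. Origin: middle of its length, on the bench.
- tweezers: Bystander: steel tweezers, 120 mm long, 5 mm high, lying left of the jig. Origin: middle, on the bench.
- spare_board: Bystander: spare green circuit board, 70 x 45 mm, lying on the bench to the right. Origin: centre of its underside.
- side_cutters: Bystander: side cutters with black grips, about 120 mm long, 13 mm high, lying on the bench to the left. Origin: on the bench near the middle.
There are look-alikes about, which are no part of the job. What is shaped like the board but pink or red is not meant.

How it is judged (in metres and radians):
On the way, in this order (a step that is already met when the one before it is completed fails the run):
1. the cam is turned to its low side while the slide is still back (value of joint cam above 1.1 rad and value of joint slide below 0.004 m), for 0.2 s.
2. the slide is pushed fully home (value of joint slide above 0.0145 m), for 0.2 s.
At the end, for the whole second after the job is handed in: The slide is at rest within 1.5 mm of its forward stop (plug fully home), the cam still shows its low side (more than 1.0 rad), and the board lies flat in its nest (within 2.5 mm of its place) (value of joint slide above 0.0145 m and value of joint cam above 1 rad and velocity of joint slide below 0.003 m/s and velocity of joint cam below 0.05 rad/s and z of board in the frame of jig between 0.032 and 0.0365 m and x of board in the frame of jig between 0.0675 and 0.0725 m and y of board in the frame of jig between -0.0025 and 0.0025 m and angle between board's own z axis and vertical below 0.05 rad and linear speed of board below 0.02 m/s); the robot touches nothing.
It fails at once if the slide is forced against the cam (over 15 N) while the cam still blocks it (value of joint cam below 0.8 rad and contact force between slide_frame and the fingers above 15 N).
It fails at once if the lever is gripped or forced (over 45 N) (contact force between cam_lever and the fingers above 45 N).
It fails at once if the slide is gripped or forced (over 50 N) (contact force between slide_frame and the fingers above 50 N).
It fails at once if the board is lifted or shifted out of its nest (z of board in the frame of jig above 0.039 m or distance of board from where it was at the start of the episode above 0.006 m).
It fails at once if another thing on the bench is moved by more than 20 mm (distance of any of solder_spool, tape_roll, screwdriver, tweezers, spare_board, side_cutters from where it was at the start of the episode above 0.02 m).
It also fails if it takes over 56 s, if anything falls off the work surface, if the arm or the gripper's body presses on something with over 40 N, if the wrist force passes 120 N, or if a joint passes its speed limit or range.

## Working session

There is one attempt and no reset: what is moved stays moved. The work goes in short steps, Python scripts to look and compute and a tool call to move; the robot and the scene stay as the last step left them, time stands still between calls to the robot, and variables do not carry over. Pictures are saved under pics/ and viewed, about 8 in all and at most 12, crops included, and the job is handed in when it is done.

Besides the shell and the picture viewer there is one more tool, called after "Request:" in YAML: its name, and indented under it one key for each argument. carry_out: Moves the arm, as the interface text tells. Its arguments: {"type":"object","properties":{"moves":{"type":"array"},"grip_force":{"type":"number"}},"required":["moves"]}

```bash
mkdir -p pics; ls
cat > h.py <<'E'
import numpy as np, cv2
from bench import *
def pts(n,depth):
    c=get_calibration(n);K=np.array(c["mtx"]);v,u=np.mgrid[:400,:640]
    p=np.stack([(u-K[0,2])/K[0,0]*depth,-(v-K[1,2])/K[1,1]*depth,-depth],-1)
    A=np.array(c["attitude"],float)
    if A.size==3:
        from scipy.spatial.transform import Rotation as R
        A=R.from_euler('xyz',A).as_matrix()
    return p@A.T+np.array(c["origin"])
E
python3 - <<'E'
from h import *
for n in("top","scene"):
    im,d=camera(n);cv2.imwrite(f"pics/{n}0.png",im[...,::-1]);np.savez(f"{n}0.npz",im=im,d=d);print(get_calibration(n))
s=get_state();print(s)
E
```

```text
pics
{'mtx': array([[413.57908366,   0.        , 318.86861221],
       [  0.        , 413.57908366, 200.0333839 ],
       [  0.        ,   0.        ,   1.        ]]), 'origin': array([ 459.04636642,   32.36170707, 1111.21850486]), 'attitude': array([ 0.13079528, -0.00187284, -1.59720397])}
{'mtx': array([[383.98581878,   0.        , 320.50412463],
       [  0.        , 383.98581878, 203.32219174],
       [  0.        ,   0.        ,   1.        ]]), 'origin': array([1448.3621089 , -267.66911996,  828.40291374]), 'attitude': array([ 0.88948189, -0.00889325,  1.26479029])}
{'time': 0.1, 'joint_positions': array([-1.14249284,  0.41792975, -0.0103615 ,  1.61408207,  0.00467059,
        1.1106927 , -0.05300864]), 'qvel': array([-0.00138155, -0.00138378, -0.0002074 , -0.00263108,  0.00205854,
       -0.00028898, -0.00014892]), 'joint_efforts': array([ 1.34267731e-03, -8.65827584e+01,  6.80606682e-01, -4.35644174e+01,
        1.92396023e-02,  4.97138928e-03,  7.11848841e-06]), 'tool_pos': array([282.77885762, 557.03611438, 230.72630693]), 'tool_rot': array([-1.57083125e+00,  1.08722902e-03,  1.10103245e+00]), 'force': array([-0.22471653,  0.84575941,  0.27134307]), 'moment': array([ 0.03608639,  0.05811718, -0.01524826]), 'opening': 85.27133211895357}
```

View pics/top0.png

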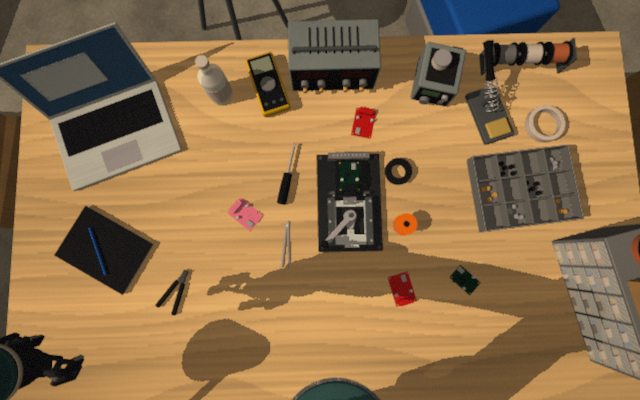

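View pics/scene0.png

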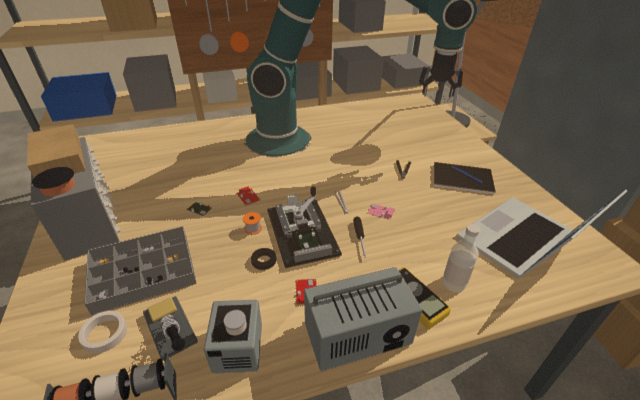

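Run:
```python
from h import *
f=np.load("top0.npz");im,d=f["im"],f["d"];P=pts("top",d);np.save("P.npy",P)
sub=np.zeros((400,640),bool);sub[145:260,308:392]=1
print("bench z",np.median(P[260:300,300:340,2]))
b=np.median(P[260:300,300:340,2])
m=(sub&(P[...,2]-b>9)&(P[...,2]-b<100)).astype(np.uint8)
n,l,st,c=cv2.connectedComponentsWithStats(m);k=1+st[1:,4].argmax();print(st[k])
Q=P[l==k];r=cv2.minAreaRect(Q[:,:2].astype(np.float32));print(r)
# dark mask base plate
g=im.max(2);m2=(sub&(g<75)).astype(np.uint8)
n,l2,st,c=cv2.connectedComponentsWithStats(m2);k2=1+st[1:,4].argmax();print(st[k2],cv2.minAreaRect(P[l2==k2][:,:2].astype(np.float32)))
h=(l==k)&(P[...,2]-b>62);ys,xs=np.nonzero(h)
for y,x in zip(ys,xs):print(x,y,P[y,x].round(0),im[y,x],end=';')
cv2.imwrite("pics/c1.png",cv2.resize(im[140:265,300:420,::-1],None,fx=4.7,fy=4.7,interpolation=cv2.INTER_CUBIC))
f=np.load("scene0.npz");cv2.imwrite("pics/c2.png",cv2.resize(f["im"][170:275,255:350,::-1],None,fx=5.5,fy=5.5,interpolation=cv2.INTER_CUBIC))
```

```text
bench z -0.9059352074434628
[ 316  152   67  101 6239]
((595.67822265625, -52.60221862792969), (170.17538452148438, 261.8762512207031), 89.63910675048828)
[ 317  154   66   98 4104] ((592.5764770507812, -54.538780212402344), (172.74794006347656, 267.7425231933594), 89.77438354492188)
323 241 [492.  19.  81.] [21 21 21];324 241 [492.  17.  82.] [19 21 21];325 241 [492.  14.  80.] [23 21 21];326 241 [492.  12.  79.] [20 18 19];322 242 [489.  22.  81.] [28 26 24];323 242 [489.  19.  83.] [24 21 20];324 242 [489.  17.  83.] [28 25 25];325 242 [489.  15.  86.] [25 25 19];326 242 [489.  12.  82.] [21 23 19];327 242 [489.   9.  78.] [34 33 30];321 243 [487.  24.  77.] [29 30 27];322 243 [487.  22.  81.] [29 29 27];323 243 [487.  19.  82.] [28 25 24];324 243 [487.  17.  84.] [21 20 21];325 243 [487.  15.  82.] [24 26 22];326 243 [486.  12.  88.] [22 18 19];327 243 [487.   9.  78.] [19 16 15];321 244 [484.  24.  81.] [25 27 23];322 244 [484.  22.  84.] [26 22 21];323 244 [484.  20.  85.] [24 23 24];324 244 [484.  17.  85.] [24 23 21];325 244 [484.  15.  86.] [26 25 28];326 244 [484.  12.  86.
[... 219 characters left out ...]
26 25];326 245 [482.  12.  86.] [21 26 23];327 245 [482.  10.  81.] [18 19 19];347 245 [481. -41.  63.] [116 109  96];351 245 [480. -51.  62.] [150 142 124];322 246 [479.  22.  83.] [26 21 19];323 246 [479.  20.  83.] [20 20 17];324 246 [479.  17.  84.] [17 18 14];325 246 [479.  15.  81.] [20 18 19];326 246 [479.  12.  84.] [14 13 15];327 246 [479.  10.  75.] [12 12 13];353 246 [478. -56.  61.] [118 111  98];322 247 [477.  22.  77.] [40 39 37];323 247 [477.  20.  79.] [26 27 25];324 247 [477.  17.  83.] [20 18 19];325 247 [477.  15.  80.] [15 14 12];326 247 [477.  12.  77.] [21 17 21];345 247 [476. -36.  61.] [83 81 73];351 247 [475. -51.  61.] [95 90 80];357 247 [475. -66.  63.] [95 91 80];
```

View pics/c1.png

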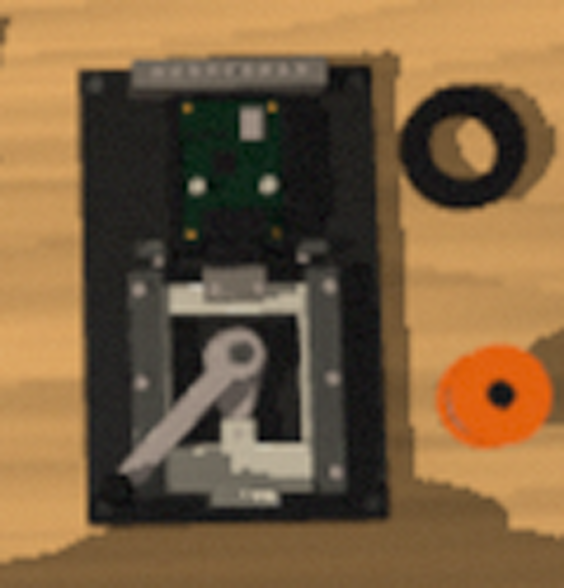

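View pics/c2.png

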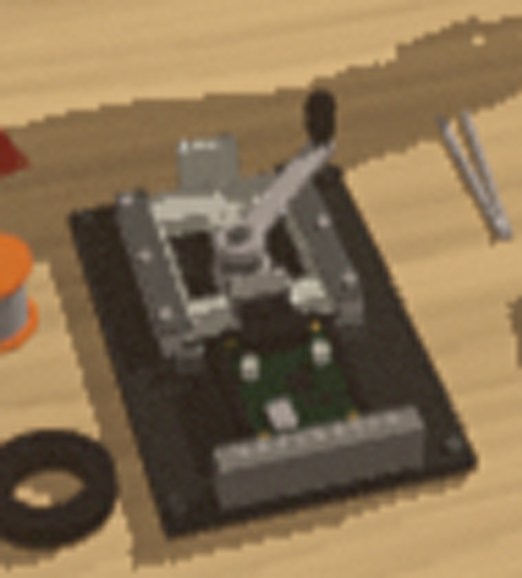

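Request:
carry_out:
  moves:
    - [0,60,-190,-60,-35]
    - [0,120,-380,-81,-70]
    - [0,178,-565,-81,-105]
    - [0,178,-565,-81,-105]
    - [0,178,-565,-81,-105]
    - [0,178,-565,-81,-105]
    - [0,178,-565,-81,-105]
    - [0,178,-565,-81,-105]
    - [0,178,-565,-81,-105]
    - [0,178,-565,-81,-105]
  grip_force: 20

```text
time: 1.35
tool_pos: [461.1, -10.6, 150.1]
tool_rot: [-1.571, -0.0, -0.74]
force: [-0.1, 1.2, 0.0]
opening: 0.1
```

Request:
carry_out:
  moves:
    - [0,0,0,-45,0]
    - [0,0,0,-90,0]
    - [0,0,0,-90,0]
    - [0,0,0,-90,0]

```text
time: 1.85
tool_pos: [461.5, -7.8, 61.5]
tool_rot: [-1.57, -0.001, -0.732]
force: [-0.2, -0.3, 0.8]
opening: 0.0
```

Run:
```python
from h import *
s=get_state();print(s["tool_pos"],s["tool_rot"],s["force"],s["joint_positions"])
a,_=camera("top");b,_=camera("scene")
a=cv2.resize(a[170:290,290:400],(400,436));b=cv2.resize(b[150:250,260:352],(400,436))
cv2.imwrite("pics/c3.png",np.hstack([a,b])[...,::-1])
```

```text
[461.49789709  -7.84985327  61.51544898] [-1.57027507e+00 -5.28397002e-04 -7.31774322e-01] [-0.18907754 -0.34211519  0.81439494] [-0.47135083  0.43111651  0.49910837  2.15354896 -0.345358    0.6321887
 -0.46094114]
```

View pics/c3.png

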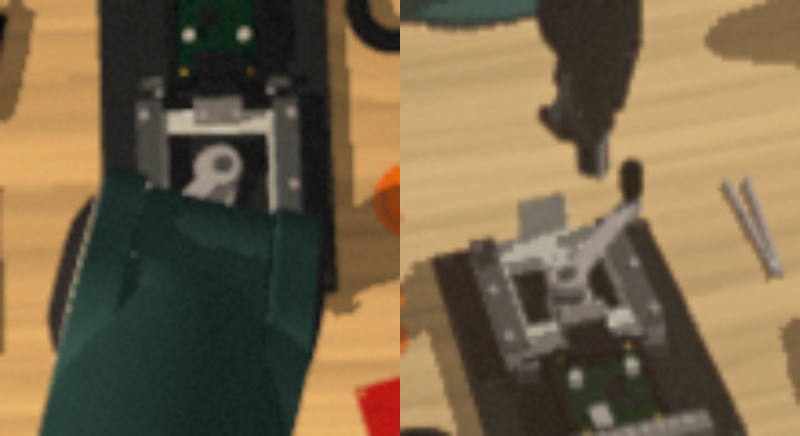

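Request:
carry_out:
  moves:
    - [0,5,6,0,0]
    - [0,10,11,0,-2]
    - [0,14,17,0,-6]
    - [0,19,22,0,-10]
    - [0,24,27,0,-14]
    - [0,29,32,0,-18]

```text
time: 2.7
tool_pos: [490.4, 25.0, 60.9]
tool_rot: [-1.57, 0.0, -1.047]
force: [-1.3, -1.3, -0.6]
opening: 0.2
```

Request:
carry_out:
  moves:
    - [0,11,9,0,-8]
    - [0,24,16,0,-16]
    - [0,37,21,0,-24]
    - [0,51,24,0,-32]
    - [0,65,25,0,-40]
    - [0,79,25,0,-48]
    - [0,92,22,0,-55]
    - [0,102,19,0,-61]
    - [0,102,19,0,-61]

```text
time: 3.82
tool_pos: [592.6, 43.9, 60.7]
tool_rot: [-1.57, 0.0, -2.109]
force: [-0.2, 0.4, 0.5]
opening: -0.3
```

Request:
carry_out:
  moves:
    - [0,-15,7,0,0]
    - [0,-20,9,45,0]
    - [0,-20,9,90,0]
    - [0,-60,-30,90,10]
    - [0,-110,-70,90,20]
    - [0,-147,-96,90,31]
    - [0,-147,-96,90,31]
    - [0,-147,-96,90,31]

```text
time: 4.82
tool_pos: [444.8, -51.7, 150.4]
tool_rot: [-1.57, 0.001, -1.568]
force: [-0.1, 0.1, 0.0]
opening: 0.0
```

Run:
```python
from h import *
s=get_state();print(s["tool_pos"],s["tool_rot"],s["force"],s["joint_positions"])
a,d=camera("top");b,db=camera("scene")
P=pts("scene",db);g=b.max(2)
m=(P[...,2]>68)&(P[...,2]<90)&(P[...,0]>520)&(P[...,0]<680)&(P[...,1]>-20)&(P[...,1]<100);print(m.sum(),P[m].mean(0))
P=pts("top",d)
m=(P[...,2]>68)&(P[...,2]<90)&(P[...,0]>520)&(P[...,0]<680)&(P[...,1]>-20)&(P[...,1]<100);print(m.sum(),P[m].mean(0))
a=cv2.resize(a[140:260,290:400],(400,436));b=cv2.resize(b[170:270,260:352],(400,436))
cv2.imwrite("pics/c4.png",np.hstack([a,b])[...,::-1])
```

```text
[444.81941701 -51.73099996 150.42160987] [-1.57011880e+00  1.45472076e-03 -1.56845819e+00] [-0.08218168  0.14708043  0.02295912] [-0.73728048  0.3037695   0.91113557  2.13778294 -0.32502398  0.84034368
 -1.19637923]
35 [614.6598886   31.83131435  77.49128741]
43 [607.2922218   33.44374035  81.44332914]
```

View pics/c4.png

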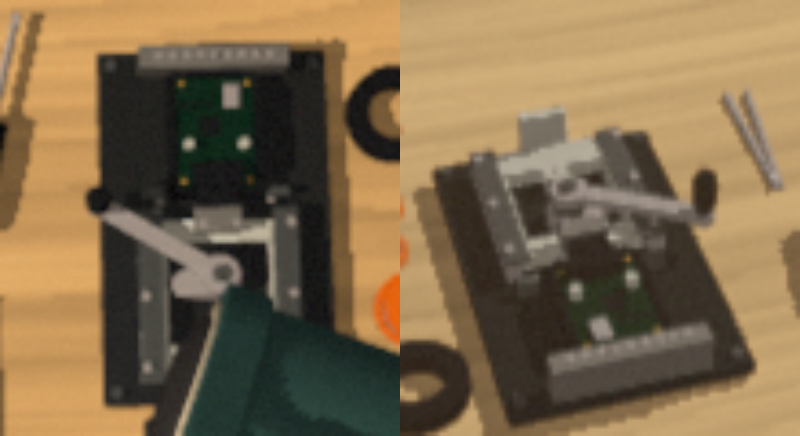

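Request:
carry_out:
  moves:
    - [0,0,0,-55,0]
    - [0,0,0,-112,0]
    - [0,0,0,-112,0]
    - [0,0,0,-112,0]
    - [0,10,0,-112,0]
    - [0,13,0,-112,0]
    - [0,16,0,-112,0]
    - [0,19,0,-112,0]
    - [0,21,0,-112,0]
    - [0,23,0,-112,0]

```text
time: 6.18
tool_pos: [467.7, -52.7, 38.2]
tool_rot: [-1.571, 0.0, -1.569]
force: [-3.0, 0.8, 2.4]
opening: 0.1
```

Request:
carry_out:
  moves:
    - [0,2,0,0,0]
    - [0,4,0,0,0]
    - [0,6,0,0,0]
    - [0,7,0,0,0]
    - [0,8,0,0,0]
    - [0,8,0,0,0]

```text
time: 6.92
tool_pos: [476.0, -52.8, 38.3]
tool_rot: [-1.571, -0.0, -1.569]
force: [-2.5, -0.4, -1.7]
opening: -0.0
```

Request:
carry_out:
  moves:
    - [0,1,0,0,0]
    - [0,1.5,0,0,0]
    - [0,2,0,0,0]
    - [0,2,0,0,0]

```text
time: 7.42
tool_pos: [478.0, -52.8, 38.3]
tool_rot: [-1.571, 0.0, -1.569]
force: [-2.8, -0.8, -1.0]
opening: -0.0
```

Request:
carry_out:
  moves:
    - [0,0.5,0,0,0]
    - [0,1,0,0,0]
    - [0,1,0,0,0]

```text
time: 7.8
tool_pos: [479.0, -52.7, 38.3]
tool_rot: [-1.571, 0.0, -1.569]
force: [-2.1, -1.4, -1.3]
opening: -0.1
```

Request:
carry_out:
  moves:
    - [0,0.5,0,0,0]
    - [0,1,0,0,0]
    - [0,1,0,0,0]

```text
time: 8.18
tool_pos: [479.8, -52.8, 38.2]
tool_rot: [-1.571, 0.0, -1.569]
force: [-5.2, -2.0, 1.4]
opening: -0.0
```

Request:
carry_out:
  moves:
    - [0,0.5,0,0,0]
    - [0,0.5,0,0,0]

```text
time: 8.43
tool_pos: [479.8, -52.8, 38.2]
tool_rot: [-1.572, 0.0, -1.57]
force: [-8.6, -1.6, 4.1]
opening: -0.1
```

Request:
carry_out:
  moves:
    - [0,0.4,0,0,0]
    - [0,0.4,0,0,0]

```text
time: 8.68
tool_pos: [479.8, -52.7, 38.1]
tool_rot: [-1.573, 0.001, -1.57]
force: [-11.8, -1.2, 8.1]
opening: 0.2
```

Request:
carry_out:
  moves:
    - [0,-10,0,0,0]
    - [0,-25,0,0,0]
    - [0,-25,0,60,0]
    - [0,-40,0,120,0]
    - [0,-60,60,170,0]
    - [0,-80,120,170,0]
    - [0,-80,180,170,0]
    - [0,-80,240,170,0]
    - [0,-80,240,170,0]
    - [0,-80,240,170,0]

```text
time: 9.93
tool_pos: [399.9, 189.0, 207.9]
tool_rot: [-1.571, 0.0, -1.566]
force: [-0.1, -0.7, -0.6]
opening: -0.2
```

Run:
```python
from h import *
s=get_state();print(s["time"],s["tool_pos"],s["force"])
a,d=camera("top");b,db=camera("scene")
P=pts("top",d);P0=np.load("P.npy");Ps0=pts("scene",np.load("scene0.npz")["d"]);Ps=pts("scene",db)
for n,q in(("top0",P0),("top",P),("sc0",Ps0),("sc",Ps)):
    m=(q[...,2]>50)&(q[...,2]<70)&(abs(q[...,0]-484)<26)&(abs(q[...,1]+52)<24);print(n,"tab",m.sum(),q[m].mean(0).round(1))
    m=(q[...,2]>68)&(q[...,2]<92)&(q[...,0]>470)&(q[...,0]<680)&(q[...,1]>-20)&(q[...,1]<100);print(" handle",m.sum(),q[m].mean(0).round(1))
a=cv2.resize(a[140:260,290:400],(400,436));b=cv2.resize(b[170:270,260:352],(400,436))
cv2.imwrite("pics/c5.png",np.hstack([a,b])[...,::-1])
```

```text
9.925 [399.92746308 189.01375191 207.92850127] [-0.13023133 -0.6540643  -0.63938025]
top0 tab 47 [477.8 -50.8  58.8]
 handle 42 [484.1  16.6  82. ]
top tab 43 [493.2 -51.7  59. ]
 handle 43 [607.6  33.4  81.6]
sc0 tab 36 [481.9 -53.   56. ]
 handle 30 [490.   15.6  77.6]
sc tab 39 [498.2 -53.   56.3]
 handle 36 [614.9  31.3  77.6]
```

View pics/c5.png

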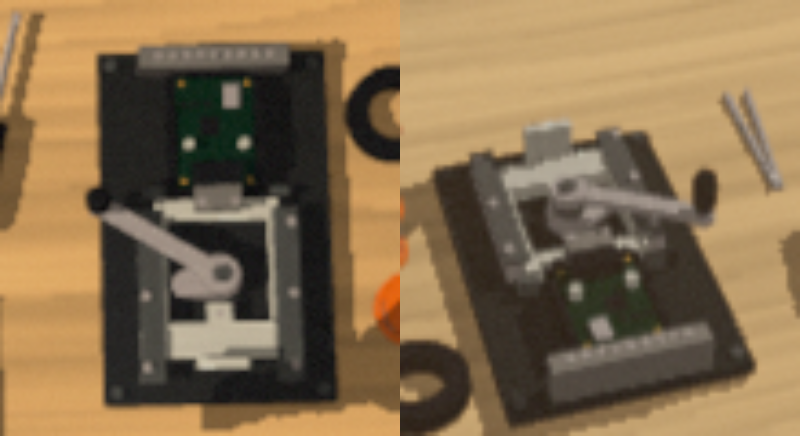

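```bash
python3 -c "
from bench import *
print(hand_in())"
```

```text
the job is handed in; nothing more can be done
None
```

I turned the cam lever to its low side, pushed the slide home by its thumb tab with closed fingertips, backed the arm clear and handed the job in. The hand-in gave no verdict.

- **Cam:** the lever ended at about 60° from the jig's forward, which is a cam angle of about 1.36 rad. The force readings during the swing were about 2 N, and the last pictures show the lever unmoved since.
- **Slide:** the two cameras put the travel at 15.4 mm and 16.3 mm, against 16 mm full travel. They disagree by about 1 mm, within their accuracy. The slide stopped dead while the force rose from about 3 N to about 12 N along the push (about 14 N in all), which fits the end stop.
- **Board and bench:** in the last picture the board lies flat in its nest with the plug in its connector. The tape roll and tweezers, and what shows of the spool and screwdriver, look unmoved. I did not measure the board's position. The last picture did not show the side cutters or the spare board.
- **Robot:** the arm was clear of everything at about 10 s on the robot's clock, with no significant force on the tool.

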